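# Start the infrared dryer and its timer

### The job

Switch on the infrared dryer: its toggle is a locking one, so take the black handle, draw it out along the lever against its spring, swing it towards the robot over centre until it snaps into the on position, and let it drop home into its lock. Then start the loose timer: slide it back against the wooden batten so that it cannot run away and, with it braced there, press its start bar fully in with a light press; leave it standing against the batten and leave the painted board, sponge and tape where they are.

Things in the scene. Friction and masses are not known exactly. Their poses are not given: they have to be found in the camera images.
- dryer: Bench-top infrared dryer, fixed, grey sheet steel, 360 mm deep (x), 280 mm wide (y), 295 mm high. Origin: centre of its underside; its front faces -x of its frame, towards the robot. In front (x -180 to -27 mm) a console, its top face sloping 15 degrees down towards the robot, 85 mm high at its middle; behind it a grill bed with the painted board, under a lamp hood on two rear posts.
- toggle_hinge (a point): Axis of the toggle lever, in the middle of the console, at (-106, 0, 89) mm in the dryer's frame; the hinge axis is the dryer's y axis, and the point's axes are the dryer's. The steel lock gate (46 mm wide in y, within 36 mm of this axis) is round it.
- knob (a point): Middle of the black handle on the toggle lever: round, 48 mm long, 18 mm in diameter at its lower end flaring to 29 mm near its top, about 27 mm here. On the lever's axis, 85 mm from the hinge when home in the lock, 19 mm below the handle's end. z axis: along the lever, outwards; y axis: along the hinge. Grip it across y. When off, the hood's edge is 5 mm behind it in x and 66 mm above it.
- toggle (a joint): Toggle lever angle, rad. 0 = off (as found), leaning 10 degrees from vertical away from the robot; grows as it swings towards the robot (about the dryer's -y axis); 0.872 = on, at its stop, leaning 40 degrees towards the robot. An over-centre spring pushes it to the nearer end, about 8 N at the handle near the ends, nothing at the centre (0.436), where it can hang if let go.
- collar (a joint): How far the handle is drawn out along the lever, m: 0 = home in the lock, 0.010 = its stop. A spring pulls it home with 6 N, rising to 9 N fully out. The lever is locked in off and in on while the handle is home; draw it out more than 5 mm (8 mm to be safe) and keep it out while swinging. At either end it drops home by itself when let go.
- timer: Loose white desk timer, 150 to 250 g, 92 mm wide (y), 65 mm deep, 90 mm high: a slab leaning back 20 degrees with a low housing (36 mm high) behind it. Origin: centre of its underside; its face looks to -x of its frame, towards the robot; the flat back of the housing is at x = +40 mm. It starts 25 to 75 mm in front of the batten, turned up to 0.2 rad from it, and slides on the bench.
- start_face (a point): Centre of the front of the grey start bar, a wide push button 54 mm (y) by 20 mm, low on the timer's face, standing out about 8 mm; this point is at (-27, 0, 39) mm in the timer's frame. x axis: the direction in which it is pressed, into the face, 20 degrees below level.
- start (a joint): Travel of the start bar, m: 0 = out, 0.005 = fully in. It springs back; it takes about 1.5 N to begin and 5 N to go fully in.
- batten: Wooden batten screwed to the bench, 35 mm (x) by 300 mm (y), 42 mm high. Origin: centre of its underside; the timer is pushed against its front (-x) face.
- stop_face (a point): Middle of the batten's front face, 18 mm above the bench. The face's normal is the batten's -x axis.
- board: Painted sample board, cream with brown veins, 150 by 210 by 12 mm, lying on the dryer's bed under the hood. Leave it.
- sponge: Brown sponge block, 100 by 70 by 45 mm, lying in front of the dryer. Leave it.
- hood_edge (a point): Middle of the lower front edge of the lamp hood, at (-85, 0, 238) mm in the dryer's frame; the hood is 280 mm wide, 56 mm tall and runs back from here. It hangs nearly above the toggle handle when off, so an upright gripper does not fit: come from the robot's side, fingers tilted 30 to 40 degrees from vertical, pointing down and towards the dryer.
- tape: Roll of masking tape lying flat, 100 mm in diameter, 30 mm high, in front of the timer. Leave it.
Things that resemble listed ones, but are neither listed nor needed, are in the scene too. What is meant by the timer is not blue, and is the smaller of those in its own colour.

How it is judged:
On the way, in this order (a step that is already met when the one before it is completed fails the run):
1. the toggle is at its on stop and its handle has dropped home into the lock (value of joint toggle above 0.84 rad and value of joint collar below 0.002 m), for 0.2 s.
2. the start bar is pressed in while the timer bears against the batten (value of joint start above 0.004 m and contact force between timer and batten above 0.3 N), for 0.1 s.
At the end, for the whole second after the job is handed in: The toggle is on (over 0.84 rad) with its handle down in the lock (under 2 mm out); the start bar has been pressed (over 4 mm, braced on the batten) and is out again; the timer stands upright and still in front of the batten, its back within about 12 mm of it (all of step 1 and value of joint start below 0.0015 m and angle between timer's own z axis and vertical below 0.1 rad and linear speed of timer below 0.02 m/s and x of timer in the frame of batten between -0.07 and -0.05 m and y of timer in the frame of batten between -0.15 and 0.15 m); the robot touches nothing.
It fails at once if the timer is pressed with more than 40 N (contact force between timer and the fingers above 40 N).
It fails at once if the timer is tipped over (angle between timer's own z axis and vertical above 0.5 rad).
It fails at once if the painted board, sponge or tape is moved more than 30 mm (distance of any of board, sponge, tape from where it was at the start of the episode above 0.03 m).
It also fails if it takes over 64 s, if anything falls off the work surface, if the arm or the gripper's body presses on something with over 40 N, if the wrist force passes 120 N, or if a joint passes its speed limit or range.

### The arm

A 6-joint arm with a two-finger parallel gripper is mounted at the origin on the work surface. World frame = base frame: x ahead of the robot, y to its left, z up, the work surface at z = 0. Lengths are in m, angles in rad, forces in N, time in s.
With the tool pointing down it reaches from about 0.275 to 0.725 m from the base axis. Payload 5.6 kg.
Tool frame: the origin (TCP) lies at the very end of the fingers, on their centre line; the grasp point (between the pads) lies 19 mm behind it; z points along the fingers, y is the line along which they close (so a half turn about z gives the same grasp; the last joint's range is limited). The gripper opens to 85 mm and grips with 20 to 120 N. Pads are 22 mm wide; open, the fingers measure 114 mm over their backs; the gripper's body (76 mm by 85 mm) begins 54 mm behind the grasp point. The pads swing forward as they close: fully open they stand 13 mm farther back than shut.
Start: joints at [1.391, 0.255, 0.108, 0, -1.424, -0.285], TCP at [0.247, 0.492, 0.231] pointing down, gripper open.
Joint ranges: [-2.95, 2.95], [-1.21, 1.97], [-1.09, 1.5], [-2.87, 1.71], [-2.94, -0.07], [-3.05, 3.05]. Speed limits (rad/s): [2.57, 2.57, 3.14, 3.14, 3.14, 3.14].

### API

Orientations are given as a unit quaternion [x, y, z, w].
In Python, from bench import sensors, eyes, manip gives the robot as it stands.
- The arm moves only by the tool servo_tool, never from a script. Its argument "plan" is a list that holds one entry, the list of rows, each a list of 5 numbers: the shift along the tool's x, y, z in units of 60 mm (1.0 is 60 mm), then the turn about the tool's z in rad, then the finger opening in mm, from 0 to 85.4. In form: [[[x, y, z, twist, fingers], ...]]. A call has 1 to 12 rows; each row is the pose to reach, as a shift and turn from the pose commanded when the call began, along the tool's axes at that moment; what a row does not reach only later rows make up. A row lasts 1/8 s, in which the tool goes at most 62.5 mm and 10.7 degrees, less where a joint would pass 70% of its speed; a pose out of reach is approached as far as the arm can. A call with a gripper value outside its range is refused whole. The fingers move at their own pace and stop on an object; "squeeze" is the grip in N (left out, the last holds). Time passes only in rows, so rows that repeat a pose let the fingers close. It gives the time, the measured TCP pose, the force, the opening and the grip force at its end, in the units of the state.
- sensors.get_obs(): the state, without advancing time (a new reading comes with each control period).
- eyes.snapshot(name): name is "scene" or "top"; returns the picture (384x512x3 uint8, red, green, blue); there is no depth.
- eyes.calibration(name): a dict with "intrinsics" (3x3 intrinsics, pixels), "k1" (the pictures are not rectified: a ray, as slopes to the right and down, at radius r is drawn at 1 + k1 r^2 times it, then the intrinsics apply), "world_from_camera" (4x4, takes a point from camera to world coordinates). Camera axes: x right, y up, looking along -z (the intrinsics and any distortion apply to the point x, -y, -z); pixel columns grow to the right and rows downward; lengths in m; the calibration is good to about 2 mm. A picture is of the moment at which its call begins. calibration takes no time and is no camera call.
- manip.sign_off(): hands the job in; it is judged then, once.
The state is a dict: "time_s": time; "joint_positions": joint angles; "dq": joint speeds; "joint_torque": joint torques, N m; "position": TCP position; "eef_rot": TCP orientation; "contact_force": force on the tool from outside, world axes, zero at the start; "ft_torque": the same for the moment, N m; "finger_gap": finger opening in m; "grasp_force": force on a finger pad.
Only numpy, scipy, OpenCV 4.12 (cv2) and the standard library are available. Lean on these libraries where they do the work, as an engineer would, in place of code of your own. Each camera call takes 0.05 s, during which the arm holds its last target. There are 200 camera calls.

## Working session

There is one attempt and no reset: what is moved stays moved. The work goes in short steps, Python scripts to look and compute and a tool call to move; the robot and the scene stay as the last step left them, time stands still between calls to the robot, and variables do not carry over. Pictures are saved under pics/ and viewed, at most 10 in all, crops included, and the job is handed in when it is done.

Besides the shell and the picture viewer there is one more tool, called after "Call:" as a command line: name --argument value ..., lists and objects as JSON in quotes. servo_tool: Moves the arm, as the interface text tells. Its arguments: {"type":"object","properties":{"plan":{"type":"array"},"squeeze":{"type":"number"}},"required":["plan"]}

```bash
ls; mkdir -p pics
python3 - <<'E'
from bench import sensors, eyes
import cv2, numpy as np
for n in ("scene","top"):
    im=eyes.snapshot(n); np.save(f"pics/{n}0.npy",im)
    cv2.imwrite(f"pics/{n}0.png",cv2.resize(im[:,:,::-1],(800,600),interpolation=cv2.INTER_CUBIC))
    c=eyes.calibration(n); print(n,{k:np.round(v,4).tolist() for k,v in c.items()})
o=sensors.get_obs(); print(o)
E
```

```text
pics
scene {'intrinsics': [[361.5756, 0.0, 255.7482], [0.0, 361.5756, 195.1832], [0.0, 0.0, 1.0]], 'k1': -0.0304, 'world_from_camera': [[-0.9845, 0.1418, -0.1029, 0.4462], [-0.1749, -0.8314, 0.5275, 0.5164], [-0.0107, 0.5373, 0.8433, 0.9849], [0.0, 0.0, 0.0, 1.0]]}
top {'intrinsics': [[487.9689, 0.0, 264.827], [0.0, 487.9689, 185.438], [0.0, 0.0, 1.0]], 'k1': -0.2005, 'world_from_camera': [[0.0208, 0.9985, -0.0512, 0.4693], [-0.9998, 0.021, 0.0023, 0.0232], [0.0034, 0.0511, 0.9987, 1.5493], [0.0, 0.0, 0.0, 1.0]]}
{'time_s': 0.1, 'joint_positions': array([ 1.39062792e+00,  2.55698479e-01,  1.07149741e-01, -3.99989648e-04,
       -1.42388364e+00, -2.84586920e-01]), 'dq': array([-0.0003421 , -0.00114139,  0.00254446,  0.00152802,  0.00040712,
        0.00122497]), 'joint_torque': array([-2.74321988e-03, -3.87603951e+01,  2.38473469e+01,  5.37792295e+00,
       -3.79964156e-03, -1.34290627e-06]), 'position': array([0.24628184, 0.49130037, 0.23049024]), 'eef_rot': array([ 9.73114465e-01, -2.30320494e-01, -1.54857717e-04,  8.27234907e-04]), 'contact_force': array([0.02873274, 0.41179212, 0.15395299]), 'ft_torque': array([-0.01713117,  0.04605901, -0.02454033]), 'grasp_force': 0.0, 'finger_gap': 0.0855485852709313}
```

View pics/scene0.png

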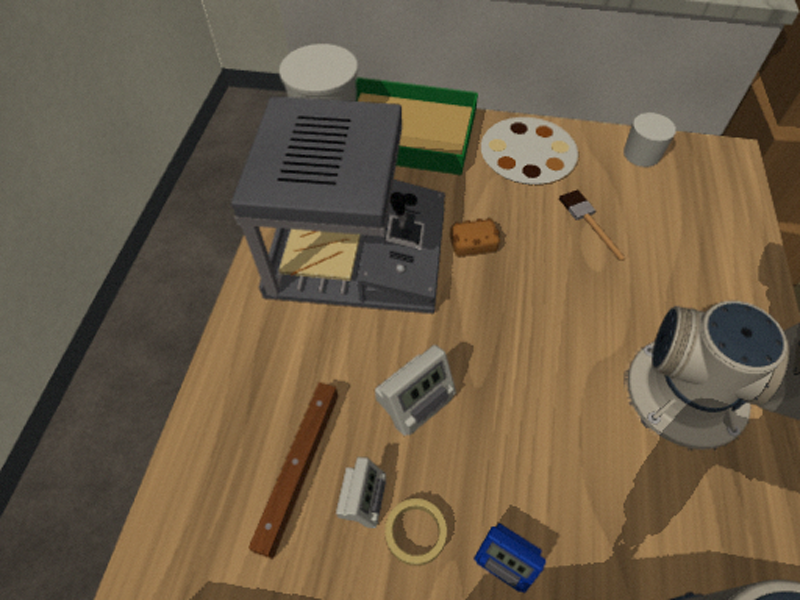

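View pics/top0.png

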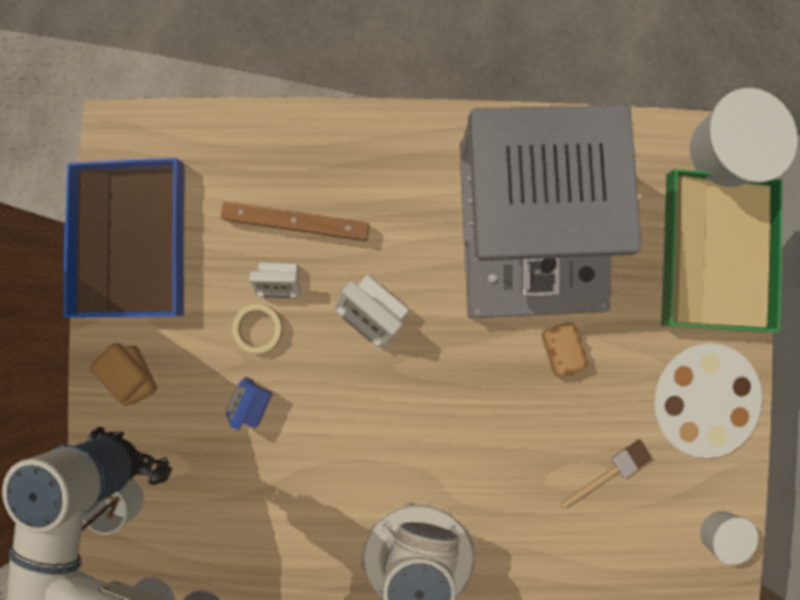

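The scene view (800x600) shows the black toggle handle at about (405,202) under the hood's edge. There are three timer-like things in the top view:
- Small white at (275,281)
- Large white at (370,310)
- Blue at (248,403)

The small white one fits: it isn't blue, it is the smaller of the two white ones, and it stands in front of the batten at (293,220). I'll confirm it with enlarged crops.

```bash
cat > h.py <<'E'
import numpy as np, cv2
from bench import eyes
from scipy.spatial.transform import Rotation as R
C={n:eyes.calibration(n) for n in ("scene","top")}
def ray(n,u,v):
    c=C[n];K=np.array(c["intrinsics"]);d=np.array([(u-K[0,2])/K[0,0],(v-K[1,2])/K[1,1]])
    x=cv2.undistortPoints(np.array([[[u,v]]],float),K,np.array([c["k1"],0,0,0.]))[0,0]
    T=np.array(c["world_from_camera"]);return T[:3,3],T[:3,:3]@np.array([x[0],-x[1],-1])
def onz(n,u,v,z):
    o,d=ray(n,u,v);return o+d*(z-o[2])/d[2]
def tri(a,b):
    (o1,d1),(o2,d2)=ray("scene",*a),ray("top",*b)
    s=np.linalg.lstsq(np.c_[d1,-d2],o2-o1,rcond=None)[0]
    p,q=o1+s[0]*d1,o2+s[1]*d2;return (p+q)/2,np.linalg.norm(p-q)
def proj(n,p):
    c=C[n];T=np.linalg.inv(c["world_from_camera"]);q=T[:3,:3]@np.array(p)+T[:3,3]
    x=np.array([q[0],-q[1]])/-q[2];x=x*(1+c["k1"]*(x@x));K=np.array(c["intrinsics"]);return K[:2,:2]@x+K[:2,2]
E
python3 - <<'E'
import numpy as np,cv2
s=np.load("pics/scene0.npy");t=np.load("pics/top0.npy")
def crop(im,u,v,w,h,k):return cv2.resize(im[v:v+h,u:u+w],(400,300),interpolation=cv2.INTER_CUBIC)
m=np.vstack([np.hstack([crop(s,215,110,80,60,5),crop(t,290,140,120,90,0)]),np.hstack([crop(s,190,270,100,75,4),crop(t,135,120,120,90,0)])])
cv2.imwrite("pics/m1.png",m[:,:,::-1])
E
```

```text
(no output)
```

View pics/m1.png

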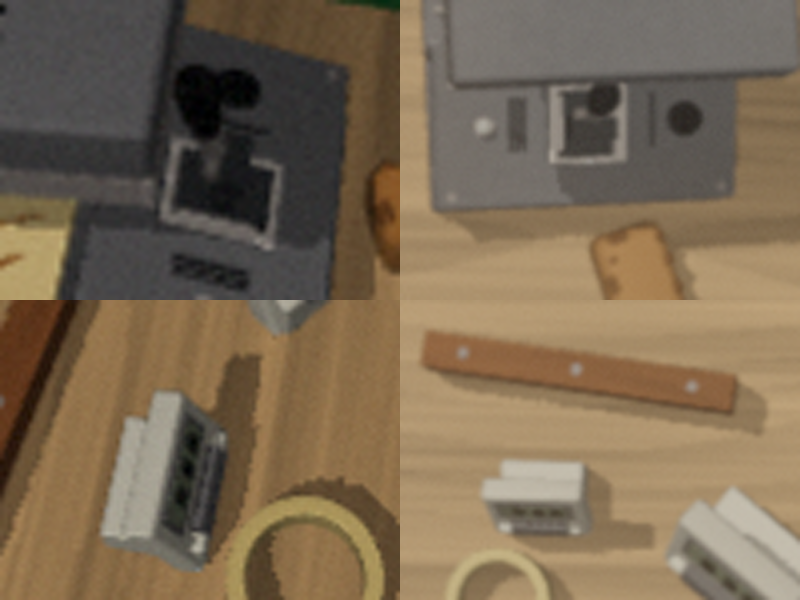

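The crops settle it: the small white timer (top about (162,179) in raw pixels) is smaller than the white one beside it and stands in front of the batten. The handle's end is at top (351,169) and scene (255,127); the second dark blob in the scene crop is only the console dial. Next I'll compute positions.

Run:
```python
from h import *
np.set_printoptions(precision=4,suppress=True)
t=lambda x,y,u=290,v=140:(u+(x%400)/3.3333-.35,v+(y%300)/3.3333-.35)
A,B=onz("top",*t(435,212),.0645),onz("top",*t(733,195),.0645); print("console front",A,B)
d=(A-B)[:2];yaw=np.arctan2(-d[0],d[1]);print("yaw",yaw,np.linalg.norm(d))
H1,H2=onz("top",*t(452,83),.294),onz("top",*t(798,72),.294);print("hood",H1,H2,np.linalg.norm(H1-H2),np.arctan2(-(H1-H2)[0],(H1-H2)[1]))
knob=tri((254.6,127),t(603,97));print("knobend tri",knob)
for z in(.17,.18,.19):print(z,onz("top",*t(603,97),z))
Rz=R.from_euler("z",yaw).as_matrix()
mid=(A+B)/2;mid[2]=0
org=mid+Rz@[.18,0,0];print("org from console",org)
org2=(H1+H2)/2;org2[2]=0;org2=org2+Rz@[.085,0,0];print("org from hood",org2)
for nm,o in(("c",org),("h",org2)):
  for p in([-.106,0,.089],[-.0912,0,.1727],[-.088,0,.1914],[-.085,0,.238]):print(nm,p,o+Rz@p)
# batten & timer
q=lambda x,y:t(x,y,135,120)
F1,F2=onz("top",*q(422,365),.042),onz("top",*q(733,410),.042);b=(F1-F2)[:2]
print("batten front",F1,F2,np.linalg.norm(b),"yaw",np.arctan2(-b[0],b[1]))
T1,T2=onz("top",*q(502,462),.036),onz("top",*q(583,464),.036);print("housing back edge",T1,T2,np.linalg.norm(T1-T2),np.arctan2(-(T1-T2)[0],(T1-T2)[1]))
S1,S2=onz("top",*q(498,530),.033),onz("top",*q(582,532),.033);print("bar low",S1,S2)
print("tape",onz("top",*q(498,600),.03))
```

```text
console front [ 0.4934 -0.0889  0.0645] [ 0.5142 -0.366   0.0645]
yaw 0.07508627524943355 0.2778990769216745
hood [ 0.5899 -0.0831  0.294 ] [ 0.6054 -0.3583  0.294 ] 0.2755731893385921 0.05620374520860026
knobend tri (array([ 0.5905, -0.2212,  0.1847]), np.float64(0.002075874503185637))
0.17 [ 0.5928 -0.2237  0.17  ]
0.18 [ 0.592  -0.2219  0.18  ]
0.19 [ 0.5911 -0.2202  0.19  ]
org from console [ 0.6833 -0.214   0.    ]
org from hood [ 0.6824 -0.2143  0.    ]
c [-0.106, 0, 0.089] [ 0.5776 -0.2219  0.089 ]
c [-0.0912, 0, 0.1727] [ 0.5923 -0.2208  0.1727]
c [-0.088, 0, 0.1914] [ 0.5955 -0.2206  0.1914]
c [-0.085, 0, 0.238] [ 0.5985 -0.2204  0.238 ]
h [-0.106, 0, 0.089] [ 0.5767 -0.2223  0.089 ]
h [-0.0912, 0, 0.1727] [ 0.5915 -0.2211  0.1727]
h [-0.088, 0, 0.1914] [ 0.5947 -0.2209  0.1914]
h [-0.085, 0, 0.238] [ 0.5977 -0.2207  0.238 ]
batten front [0.6845 0.4124 0.042 ] [0.6466 0.1159 0.042 ] 0.2988363402935163 yaw -0.12713703822895575
housing back edge [0.5943 0.3331 0.036 ] [0.5938 0.256  0.036 ] 0.07709342774429027 -0.005898439495164129
bar low [0.5303 0.3354 0.033 ] [0.5301 0.2555 0.033 ]
tape [0.7497 0.3442 0.03  ]
```

Both dryer fixes agree: hinge at (0.577,-0.222), handle at (0.592,-0.221,0.173), yaw about 0.065. The moves have no tilt of their own, so I'll line the tool up with the dryer in the clear space beside it and see how the arm behaves at the edge of its reach.

Call:
servo_tool --plan '[[[0.8, 0.4, -1, -0.15, 85], [1.7, 0.8, -2, -0.3, 85], [2.6, 1.2, -2, -0.45, 85], [3.5, 1.6, -2, -0.53, 85], [4.4, 2.0, -2, -0.53, 85], [5.3, 2.5, -2, -0.53, 85], [6.2, 2.9, -2, -0.53, 85], [7.1, 3.3, -2, -0.53, 85], [7.9, 3.7, -2, -0.53, 85], [8.6, 4.05, -2, -0.53, 85], [8.6, 4.05, -2, -0.53, 85]]]'

```text
time_s: 1.48
position: [0.6001, 0.0402, 0.349]
eef_rot: [1.0, 0.03, -0.002, 0.001]
contact_force: [-0.4, 0.6, -0.3]
finger_gap: 0.0853
grasp_force: 0.0
```

Call:
servo_tool --plan '[[[1, 0, 0, 0, 85], [2, 0, 0, 0, 85], [3, 0, 0, 0, 85], [3.5, 0, 0, 0, 85], [4, 0, 0, 0, 85], [4, 0, 0, 0, 85]]]'

```text
time_s: 2.22
position: [0.7868, 0.0558, 0.3149]
eef_rot: [0.999, 0.033, 0.026, -0.0]
contact_force: [-1.1, 0.3, 1.5]
finger_gap: 0.0849
grasp_force: 0.0
```

```bash
cat > st.py <<'E'
from bench import sensors
import numpy as np
from scipy.spatial.transform import Rotation as R
np.set_printoptions(precision=4,suppress=True)
o=sensors.get_obs();r=R.from_quat(o["eef_rot"])
print(o["time_s"],o["joint_positions"],o["position"],o["eef_rot"]);print(r.as_matrix())
E
python3 st.py
```

```text
2.225 [ 0.2732  0.931   1.4991  0.0135 -2.0885  1.3701] [0.7868 0.0558 0.3149] [ 0.9991  0.0328  0.0258 -0.0003]
[[ 0.9965  0.0655  0.0516]
 [ 0.0655 -0.9979  0.0023]
 [ 0.0516  0.0011 -0.9987]]
```

The overreach tilts the tool the way I need: joint 3 sits at its limit and the tool leans outwards. I'll go further.

Call:
servo_tool --plan '[[[1, 0, 0, 0, 85], [2, 0, 0, 0, 85], [3, 0, 0, 0, 85], [4, 0, 0, 0, 85], [4, 0, 0, 0, 85], [4, 0, 0, 0, 85]]]'

```text
time_s: 2.98
position: [0.852, 0.0588, 0.2431]
eef_rot: [0.998, 0.033, 0.053, -0.001]
contact_force: [-0.2, 0.1, 0.0]
finger_gap: 0.0852
grasp_force: 0.0
```

```bash
python3 st.py
```

```text
2.975 [ 0.2603  1.0274  1.4997  0.0242 -1.9391  1.3855] [0.852  0.0588 0.2431] [ 0.9981  0.0325  0.0531 -0.0007]
[[ 0.9922  0.065   0.106 ]
 [ 0.0648 -0.9979  0.0049]
 [ 0.1061  0.002  -0.9944]]
```

Call:
servo_tool --plan '[[[1, 0, -1, 0, 85], [2, 0, -2, 0, 85], [4, 0, -4, 0, 85], [6, 0, -6, 0, 85], [8, 0, -8, 0, 85], [8, 0, -8, 0, 85], [8, 0, -8, 0, 85], [8, 0, -8, 0, 85]]]'

```text
time_s: 3.98
position: [0.8113, 0.0557, 0.3397]
eef_rot: [0.996, 0.032, 0.08, -0.001]
contact_force: [-0.6, 0.7, 0.8]
finger_gap: 0.0848
grasp_force: 0.0
```

```bash
python3 st.py
```

```text
3.975 [ 0.2758  0.9078  1.4989  0.04   -2.006   1.3799] [0.8113 0.0557 0.3397] [ 0.9963  0.0325  0.0798 -0.0011]
[[ 0.9852  0.0649  0.1589]
 [ 0.0646 -0.9979  0.0073]
 [ 0.159   0.0031 -0.9873]]
```

Call:
servo_tool --plan '[[[4, 0, 0, 0, 85], [8, 0, 0, 0, 85]]]'

```text
time_s: 4.22
position: [0.8543, 0.0583, 0.3062]
eef_rot: [0.994, 0.033, 0.104, -0.002]
contact_force: [-0.3, 0.2, -0.9]
finger_gap: 0.0847
grasp_force: 0.0
```

```bash
python3 st.py
```

```text
4.225 [ 0.269   0.9578  1.4984  0.0484 -1.9068  1.3879] [0.8543 0.0583 0.3062] [ 0.994   0.0325  0.1044 -0.0015]
[[ 0.9761  0.0649  0.2075]
 [ 0.0643 -0.9979  0.0098]
 [ 0.2077  0.0038 -0.9782]]
```

Call:
servo_tool --plan '[[[5, 0, -3, 0, 85], [8, 0, -5, 0, 85]]]'

```text
time_s: 4.47
position: [0.8584, 0.058, 0.3339]
eef_rot: [0.991, 0.032, 0.132, -0.001]
contact_force: [-0.7, 0.2, 0.8]
finger_gap: 0.0848
grasp_force: 0.0
```

Call:
servo_tool --plan '[[[6, 0, -4, 0, 85], [6, 0, -4, 0, 85]]]'

```text
time_s: 4.72
position: [0.8583, 0.0584, 0.3663]
eef_rot: [0.987, 0.032, 0.159, -0.002]
contact_force: [0.4, -0.1, 0.0]
finger_gap: 0.0851
grasp_force: 0.0
```

Call:
servo_tool --plan '[[[8, 0, -5, 0, 85], [8, 0, -5, 0, 85]]]'

```text
time_s: 4.97
position: [0.8585, 0.0588, 0.3956]
eef_rot: [0.982, 0.032, 0.185, -0.003]
contact_force: [-0.1, 0.7, -0.3]
finger_gap: 0.0847
grasp_force: 0.0
```

```bash
python3 st.py
```

```text
4.975 [ 0.285   0.8676  1.4998  0.0893 -1.8392  1.3905] [0.8585 0.0588 0.3956] [ 0.9822  0.032   0.1851 -0.0026]
[[ 0.9294  0.0638  0.3635]
 [ 0.0619 -0.9979  0.0169]
 [ 0.3638  0.0068 -0.9315]]
```

Call:
servo_tool --plan '[[[8, 0, -4, 0, 85], [8, 0, -4, 0, 85]]]'

```text
time_s: 5.22
position: [0.8632, 0.0593, 0.4193]
eef_rot: [0.977, 0.032, 0.211, -0.003]
contact_force: [-0.2, 1.1, -0.1]
finger_gap: 0.0851
grasp_force: 0.0
```

Call:
servo_tool --plan '[[[8, 0, -4, 0, 85], [8, 0, -4, 0, 85]]]'

```text
time_s: 5.48
position: [0.8648, 0.0597, 0.4468]
eef_rot: [0.971, 0.032, 0.238, -0.003]
contact_force: [-0.2, -0.8, 0.5]
finger_gap: 0.0847
grasp_force: 0.0
```

Call:
servo_tool --plan '[[[8, 0, -4, 0, 85], [8, 0, -4, 0, 85]]]'

```text
time_s: 5.72
position: [0.8634, 0.0599, 0.4771]
eef_rot: [0.964, 0.031, 0.265, -0.003]
contact_force: [0.2, -0.1, 0.2]
finger_gap: 0.0852
grasp_force: 0.0
```

Call:
servo_tool --plan '[[[8, 0, -4, 0, 85], [8, 0, -4, 0, 85]]]'

```text
time_s: 5.98
position: [0.8594, 0.0601, 0.5092]
eef_rot: [0.956, 0.031, 0.291, -0.004]
contact_force: [-0.5, 0.8, -0.7]
finger_gap: 0.085
grasp_force: 0.0
```

Call:
servo_tool --plan '[[[8, 0, -4, 0, 85], [8, 0, -4, 0, 85]]]'

```text
time_s: 6.22
position: [0.8525, 0.0601, 0.5429]
eef_rot: [0.948, 0.031, 0.317, -0.004]
contact_force: [0.0, -0.2, -0.4]
finger_gap: 0.0849
grasp_force: 0.0
```

Call:
servo_tool --plan '[[[8, 0, -4, 0, 85], [8, 0, -4, 0, 85]]]'

```text
time_s: 6.48
position: [0.8429, 0.0601, 0.5778]
eef_rot: [0.939, 0.031, 0.343, -0.005]
contact_force: [0.2, -0.1, 0.4]
finger_gap: 0.0846
grasp_force: 0.0
```

```bash
python3 st.py
```

```text
6.475 [ 0.3315  0.6976  1.4994  0.1838 -1.6916  1.3913] [0.8429 0.0601 0.5778] [ 0.939   0.0305  0.3425 -0.0045]
[[ 0.7635  0.0604  0.643 ]
 [ 0.0542 -0.9981  0.0294]
 [ 0.6435  0.0124 -0.7653]]
```

Call:
servo_tool --plan '[[[8, 0, -4, 0, 85], [8, 0, -4, 0, 85]]]'

```text
time_s: 6.72
position: [0.7785, 0.0439, 0.6389]
eef_rot: [0.935, 0.033, 0.353, -0.006]
contact_force: [1.2, 0.9, 1.4]
finger_gap: 0.0849
grasp_force: 0.0
```

```bash
cat > go.py <<'E'
import sys
from st import *
hinge=np.array([.577,-.222,.089]);yw=.065
X=np.array([np.cos(yw),np.sin(yw),0]);Z=np.array([0,0,1.])
def lever(ang,rad): # ang: toggle rad, returns point on lever
    a=np.radians(10)-ang;return hinge+rad*(np.sin(a)*X+np.cos(a)*Z)
M=r.as_matrix()
def sh(target): return M.T@(np.array(target)-o["position"])/.06
E
python3 - <<'E'
import sys;sys.path.insert(0,'.')
from go import *
k=lever(0,.081); tcp=k+.019*M[:,2]
print(k,tcp, "pre120",tcp-.12*M[:,2])
print("shift pre",sh(tcp-.12*M[:,2]),"shift via",sh([.55,0.06,.45]))
E
```

```text
6.725 [ 0.3417  0.5949  1.4912  0.1922 -1.7635  1.4064] [0.7785 0.0439 0.6389] [ 0.9352  0.0332  0.3526 -0.0064]
[[ 0.7491  0.0666  0.6591]
 [ 0.0576 -0.9977  0.0354]
 [ 0.6599  0.0114 -0.7512]]
[ 0.591  -0.2211  0.1688] [ 0.6036 -0.2204  0.1545] pre120 [ 0.5245 -0.2247  0.2446]
shift pre [-7.7654  4.1095  1.9873] shift via [-4.9149 -0.5566 -0.1355]
```

Call:
servo_tool --plan '[[[-0.9, 0.3, 0, 0, 85], [-1.8, 0.6, 0, 0, 85], [-2.7, 1.0, 0, 0, 85], [-3.6, 1.5, 0, 0, 85], [-4.4, 2, 0, 0, 85], [-5.3, 2.5, 0, 0, 85], [-6.1, 3, 0, 0, 80], [-7, 3.5, 0, 0, 75], [-7.75, 4.1, 0, 0, 70], [-7.75, 4.1, 0.8, 0, 70], [-7.75, 4.1, 1.4, 0, 70], [-7.75, 4.1, 1.4, 0, 70]]]'

```text
time_s: 8.22
position: [0.5023, -0.2259, 0.2705]
eef_rot: [0.934, 0.03, 0.356, -0.009]
contact_force: [1.1, -0.3, -0.7]
finger_gap: 0.07
grasp_force: 0.0
```

Run:
```python
from go import *
from h import *
k=lever(0,.081); tcp=k+.019*M[:,2]
print("shift",sh(tcp))
s=eyes.snapshot("scene");t=eyes.snapshot("top")
c=lambda im,u,v,w,h:cv2.resize(im[v:v+h,u:u+w],(400,300),interpolation=cv2.INTER_CUBIC)
cv2.imwrite("pics/m2.png",np.hstack([c(s,200,80,120,90),c(t,290,110,120,90)])[:,:,::-1])
print(proj("top",o["position"]),proj("scene",o["position"]))
```

```text
8.225 [-0.3236 -0.1172 -0.2905 -0.3739 -0.741   2.1498] [ 0.5023 -0.2259  0.2705] [ 0.9339  0.0298  0.3561 -0.0085]
[[ 0.7446  0.0618  0.6647]
 [ 0.0496 -0.9981  0.0372]
 [ 0.6657  0.0053 -0.7462]]
shift [-0.0234  0.0025  2.567 ]
[357.7145 199.6842] [285.4288 108.1368]
```

View pics/m2.png

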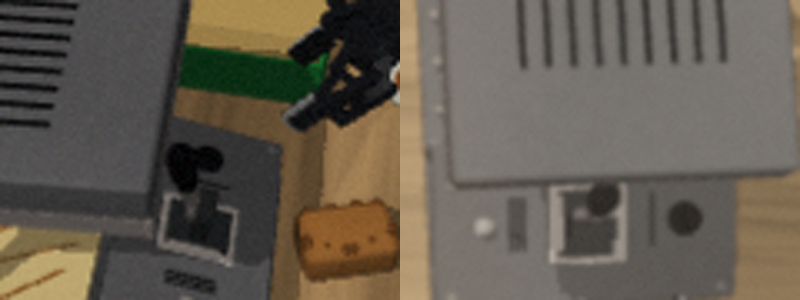

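Call:
servo_tool --plan '[[[-0.05, 0, 0.6, 0, 70], [-0.05, 0, 1.2, 0, 70], [-0.05, 0, 1.8, 0, 70], [-0.05, 0, 2.3, 0, 70], [-0.05, 0, 2.55, 0, 70], [-0.05, 0, 2.55, 0, 70]]]'

```text
time_s: 9.07
position: [0.6046, -0.2202, 0.1603]
eef_rot: [0.933, 0.032, 0.36, -0.007]
contact_force: [-0.5, 2.3, 0.2]
finger_gap: 0.0702
grasp_force: 0.0
```

Run:
```python
from go import *
from h import *
print("shift",sh(lever(0,.081)+.019*M[:,2]))
s=eyes.snapshot("scene")
cv2.imwrite("pics/m3.png",cv2.resize(s[100:175,210:310],(600,450),interpolation=cv2.INTER_CUBIC)[:,:,::-1])
```

```text
9.075 [-0.2466  0.1458 -0.2975 -0.4666 -0.4576  2.235 ] [ 0.6046 -0.2202  0.1603] [ 0.9325  0.0317  0.3596 -0.0072]
[[ 0.7394  0.0642  0.6702]
 [ 0.0539 -0.9979  0.0362]
 [ 0.6712  0.0094 -0.7413]]
shift [-0.0731  0.0014  0.0598]
```

View pics/m3.png

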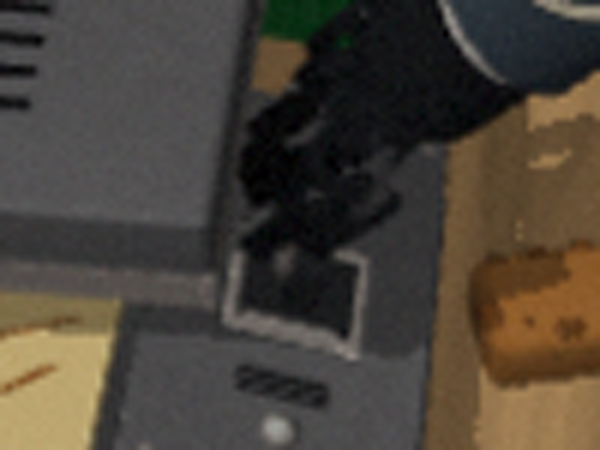

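The fingers straddle the handle at crop (265,170), so I'll correct a few mm and close.

Call:
servo_tool --plan '[[[-0.1, 0, 0.08, 0, 60], [-0.1, 0, 0.08, 0, 20], [-0.1, 0, 0.08, 0, 15], [-0.1, 0, 0.08, 0, 15], [-0.1, 0, 0.08, 0, 15], [-0.1, 0, 0.08, 0, 15], [-0.1, 0, 0.08, 0, 15]]]' --squeeze 50

```text
time_s: 10.0
position: [0.6026, -0.2224, 0.1529]
eef_rot: [0.932, 0.031, 0.36, -0.006]
contact_force: [-4.5, -5.4, 2.2]
finger_gap: 0.0262
grasp_force: 48.5
```

```bash
cat > lv.py <<'E'
from go import *
print("F",o["contact_force"],"gap",o["finger_gap"],"grip",o["grasp_force"])
g=o["position"]-.019*M[:,2]-hinge; gx,gz=g@X,g[2]
print("grasp rel hinge mm",gx*1e3,(g@np.array([-np.sin(yw),np.cos(yw),0]))*1e3,gz*1e3,"rad",np.hypot(gx,gz)*1e3,"tog",np.radians(10)-np.arctan2(gx,gz))
E
python3 lv.py
```

```text
10.0 [-0.2535  0.1529 -0.3051 -0.4839 -0.445   2.2579] [ 0.6026 -0.2224  0.1529] [ 0.9325  0.0308  0.3599 -0.0058]
[[ 0.739   0.0616  0.6709]
 [ 0.0531 -0.998   0.033 ]
 [ 0.6716  0.0112 -0.7408]]
F [-4.4578 -5.4311  2.1969] gap 0.026181041417037747 grip 48.50000889797229
grasp rel hinge mm 12.802930061195898 -1.9019993574283158 78.004490118776 rad 79.04818465241371 tog 0.011852703704499812
```

```bash
cat > arc.py <<'E'
from lv import *
a0=np.arctan2(gx,gz);r0=np.hypot(gx,gz)
def mv(r1,tog): # shift from now to grasp at radius r1,toggle tog (relative offset kept)
    a=np.radians(10)-tog
    d=(r1*np.sin(a)-gx)*X+(r1*np.cos(a)-gz)*Z
    return np.round(M.T@d/.06,2)
E
python3 - <<'E'
from arc import *
print(mv(r0+.005,.0119),mv(r0+.0105,.0119))
E
```

```text
10.0 [-0.2535  0.1529 -0.3051 -0.4839 -0.445   2.2579] [ 0.6026 -0.2224  0.1529] [ 0.9325  0.0308  0.3599 -0.0058]
[[ 0.739   0.0616  0.6709]
 [ 0.0531 -0.998   0.033 ]
 [ 0.6716  0.0112 -0.7408]]
F [-4.4578 -5.4311  2.1969] gap 0.026181041417037747 grip 48.50000889797229
grasp rel hinge mm 12.802930061195898 -1.9019993574283158 78.004490118776 rad 79.04818465241371 tog 0.011852703704499812
[ 0.07  0.   -0.05] [ 0.14  0.   -0.11]
```

Call:
servo_tool --plan '[[[0.05, 0, -0.04, 0, 15], [0.1, 0, -0.08, 0, 15], [0.14, 0, -0.11, 0, 15], [0.14, 0, -0.11, 0, 15]]]' --squeeze 60

```text
time_s: 10.5
position: [0.6032, -0.2219, 0.1603]
eef_rot: [0.933, 0.031, 0.358, -0.007]
contact_force: [3.8, -9.2, -9.2]
finger_gap: 0.0256
grasp_force: 59.1
```

```bash
python3 lv.py | tail -2
```

```text
F [ 3.7582 -9.1848 -9.1699] gap 0.025564217587867765 grip 59.119715115302824
grasp rel hinge mm 13.478493222926787 -1.4024453254135603 85.47181600910334 rad 86.52803656303833 tog 0.01812575909866712
```

Call:
servo_tool --plan '[[[0.02, 0, -0.02, 0, 15], [0.04, -0.01, -0.03, 0, 15], [0.04, -0.01, -0.03, 0, 15]]]' --squeeze 70

```text
time_s: 10.88
position: [0.6036, -0.2216, 0.1629]
eef_rot: [0.933, 0.03, 0.357, -0.006]
contact_force: [3.2, -9.7, -10.6]
finger_gap: 0.0256
grasp_force: 69.2
```

Run:
```python
from arc import *
for t in np.arange(.1,.96,.12):print(round(t,2),mv(r0+.0005,t))
```

```text
10.875 [-0.2446  0.1421 -0.297  -0.4494 -0.463   2.2156] [ 0.6036 -0.2216  0.1629] [ 0.9335  0.0305  0.3574 -0.0063]
[[ 0.7427  0.0614  0.6668]
 [ 0.0524 -0.9981  0.0335]
 [ 0.6675  0.0101 -0.7445]]
F [  3.2127  -9.7485 -10.5873] gap 0.02564370230530636 grip 69.16016206378117
grasp rel hinge mm 13.905060808900519 -1.1337649964949024 88.08528370492327 rad 89.1760501562838 tog 0.017965849422838714
0.1 [-0.07  0.   -0.1 ]
0.22 [-0.21  0.   -0.22]
0.34 [-0.35  0.   -0.32]
0.46 [-0.51  0.   -0.41]
0.58 [-0.67  0.   -0.48]
0.7 [-0.85  0.   -0.52]
0.82 [-1.03  0.   -0.55]
0.94 [-1.2   0.   -0.56]
```

The handle is about 10 mm out and the force has risen to roughly its full-draw value. Now I'll swing it to the middle.

Call:
servo_tool --plan '[[[-0.03, 0, -0.05, 0, 15], [-0.07, 0, -0.1, 0, 15], [-0.14, 0, -0.17, 0, 15], [-0.21, 0, -0.23, 0, 15], [-0.28, 0, -0.28, 0, 15], [-0.35, 0, -0.33, 0, 15], [-0.43, 0, -0.38, 0, 15], [-0.43, 0, -0.38, 0, 15]]]'

```text
time_s: 11.88
position: [0.5694, -0.2236, 0.1625]
eef_rot: [0.933, 0.03, 0.358, -0.006]
contact_force: [7.2, -10.0, -13.2]
finger_gap: 0.0245
grasp_force: 68.7
```

Run:
```python
from arc import *
for t in np.arange(.46,1.0,.08):print(round(t,2),mv(.0895,t))
```

```text
11.875 [-0.2787  0.091  -0.3451 -0.4869 -0.4794  2.2732] [ 0.5694 -0.2236  0.1625] [ 0.9334  0.0302  0.3576 -0.0064]
[[ 0.7425  0.061   0.6671]
 [ 0.0518 -0.9981  0.0336]
 [ 0.6679  0.0096 -0.7442]]
F [  7.2226 -10.0424 -13.1896] gap 0.024475669643467018 grip 68.69018838275224
grasp rel hinge mm -20.34149739222329 -0.9326674714928072 87.64421182316823 rad 89.97379830963128 tog 0.40258704714917337
0.46 [-0.08  0.   -0.03]
0.54 [-0.19  0.   -0.08]
0.62 [-0.3   0.   -0.12]
0.7 [-0.42 -0.   -0.15]
0.78 [-0.54 -0.   -0.17]
0.86 [-0.65 -0.   -0.18]
0.94 [-0.77 -0.   -0.18]
```

Call:
servo_tool --plan '[[[-0.09, 0, -0.04, 0, 15], [-0.19, 0, -0.08, 0, 15], [-0.3, 0, -0.12, 0, 15], [-0.42, 0, -0.15, 0, 15], [-0.54, 0, -0.17, 0, 15], [-0.66, 0, -0.18, 0, 15], [-0.76, 0, -0.18, 0, 15], [-0.76, 0, -0.18, 0, 15]]]'

```text
time_s: 12.88
position: [0.5284, -0.2256, 0.1414]
eef_rot: [0.933, 0.031, 0.358, -0.007]
contact_force: [-4.7, -5.3, -2.2]
finger_gap: 0.0148
grasp_force: 3.2
```

Run:
```python
from arc import *
for t in (.87,.9,.94,1.0):print(round(t,2),mv(r0,t))
print("home",mv(.079,.872))
```

```text
12.875 [-0.3418  0.0591 -0.4093 -0.5888 -0.4803  2.4189] [ 0.5284 -0.2256  0.1414] [ 0.9331  0.0308  0.3583 -0.0068]
[[ 0.7414  0.0623  0.6682]
 [ 0.0526 -0.998   0.0347]
 [ 0.669   0.0094 -0.7432]]
F [-4.6634 -5.3337 -2.1589] gap 0.014750913080447507 grip 3.189641274511814
grasp rel hinge mm -61.48708159236231 -0.2833168094591521 66.55879910480641 rad 90.61310579060736 tog 0.9203431866713169
0.87 [0.08 0.   0.  ]
0.9 [ 0.03  0.   -0.  ]
0.94 [-0.03 -0.    0.  ]
1.0 [-0.12 -0.    0.01]
home [ 0.07 -0.    0.19]
```

The gap has reached the commanded 15 mm, so the grip was lost. I'll look.

Run:
```python
from h import *
s=eyes.snapshot("scene");t=eyes.snapshot("top")
c=lambda im,u,v,w,h:cv2.resize(im[v:v+h,u:u+w],(400,300),interpolation=cv2.INTER_CUBIC)
cv2.imwrite("pics/m4.png",np.hstack([c(s,220,105,80,60),c(t,310,150,80,60)])[:,:,::-1])
```

```text
(no output)
```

View pics/m4.png

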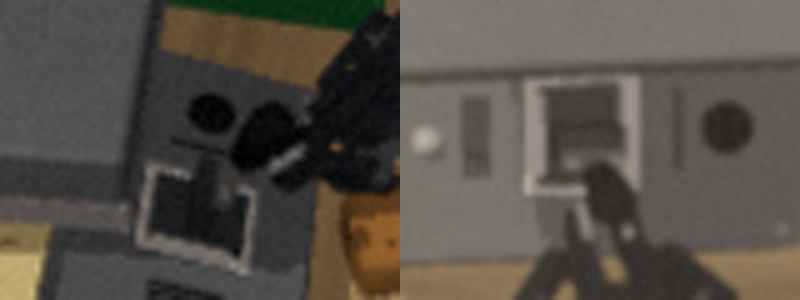

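Run:
```python
from go import *
from h import *
for tg in (.436,.6,.75,.872):
  for rd in (.056,.085,.104):
    p=lever(tg,rd);a,b=proj("scene",p),proj("top",p)
    print(tg,rd,"scene crop",(a-[220,105])*5,"top crop",(b-[310,150])*5+[400,0])
print(proj("top",o["position"])*5-[1550-400,750],(proj("scene",o["position"])-[220,105])*5)
```

```text
12.975 [-0.3415  0.059  -0.4093 -0.5884 -0.4804  2.4186] [ 0.5284 -0.2256  0.1415] [ 0.9331  0.0309  0.3582 -0.0068]
[[ 0.7415  0.0625  0.6681]
 [ 0.0528 -0.998   0.0347]
 [ 0.6689  0.0095 -0.7433]]
0.436 0.056 scene crop [217.3965 160.366 ] top crop [592.657  149.5789]
0.436 0.085 scene crop [230.1171 130.0689] top crop [601.8888 159.6335]
0.436 0.104 scene crop [238.7586 109.4895] top crop [608.1396 166.445 ]
0.6 0.056 scene crop [231.3025 164.8061] top crop [592.5207 164.6999]
0.6 0.085 scene crop [251.6318 137.0349] top crop [601.6419 182.9976]
0.6 0.104 scene crop [265.419  118.2033] top crop [607.8031 195.3715]
0.75 0.056 scene crop [243.0732 170.0851] top crop [591.9856 177.6665]
0.75 0.085 scene crop [269.766  145.3161] top crop [600.7666 202.9563]
0.75 0.104 scene crop [287.8258 128.561 ] top crop [606.6787 220.017 ]
0.872 0.056 scene crop [251.7724 175.1378] top crop [591.2729 187.378 ]
0.872 0.085 scene crop [283.0962 153.2284] top crop [599.6197 217.833 ]
0.872 0.104 scene crop [304.2366 138.4453] top crop [605.2204 238.3271]
[595.9121 208.5212] [272.895  165.9443]
```

The picture shows the lever past centre, at about 0.6 rad. The handle is resting behind the half-closed fingertips, which fits the push of about 5 N towards the robot. Opening the fingers should let the over-centre spring finish the swing.

Call:
servo_tool --plan '[[[0, 0, 0, 0, 30], [0, 0, 0, 0, 50], [0, 0, 0, 0, 70], [0, 0, 0, 0, 70], [0, 0, -0.3, 0, 70], [0, 0, -0.8, 0, 70], [0, 0, -1.5, 0, 70], [0, 0, -2, 0, 70], [0, 0, -2, 0, 70]]]'

```text
time_s: 14.1
position: [0.4489, -0.2299, 0.2351]
eef_rot: [0.932, 0.031, 0.362, -0.005]
contact_force: [0.1, 0.2, -0.5]
finger_gap: 0.0702
grasp_force: 0.0
```

Run:
```python
from h import *
s=eyes.snapshot("scene");t=eyes.snapshot("top")
c=lambda im,u,v,w,h:cv2.resize(im[v:v+h,u:u+w],(400,300),interpolation=cv2.INTER_CUBIC)
cv2.imwrite("pics/m5.png",np.hstack([c(s,220,105,80,60),c(t,310,150,80,60)])[:,:,::-1])
```

```text
(no output)
```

View pics/m5.png

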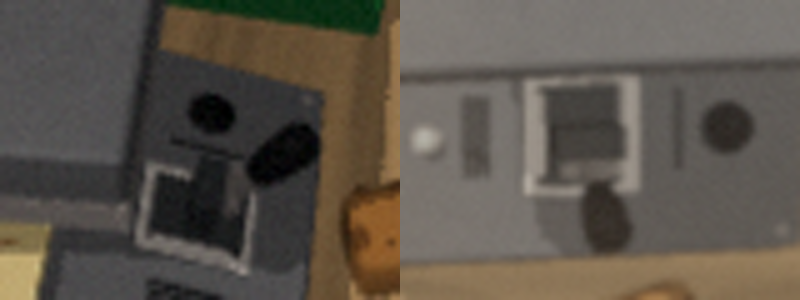

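The lever now matches the predicted on pose in both views: handle centre at scene crop (285,152) against (283,153) predicted, and its end at the home length. Step 1 looks done. Now for the timer: triangulate the bar and locate the tape.

Run:
```python
from go import *
from h import *
print("bar",tri((190+211/4,270+190/4),(177.0,188.0)))
q=lambda x,y:(135+(x-400)/3.3333-.35,120+(y-300)/3.3333-.35)
for n,p in(("pinL",(505,528)),("pinR",(578,528))):print(n,onz("top",*q(*p),.038))
for n,p in(("slabtopL",(485,480)),("slabtopR",(585,484))):print(n,onz("top",*q(*p),.09))
t=np.load("pics/top0.npy");hsv=cv2.cvtColor(t,cv2.COLOR_RGB2HSV)
sub=hsv[190:232,142:188];m=cv2.inRange(sub,(20,60,150),(35,160,255))
print(t[196:230:3,164],)
ys,xs=np.nonzero(m);print(len(xs),xs.min()+142,xs.max()+142,ys.min()+190,ys.max()+190)
print("tape ctr",onz("top",(xs.min()+xs.max())/2+142,(ys.min()+ys.max())/2+190,.03))
print("tape ctr by eye",onz("top",258/1.5625,330/1.5625,.03))
```

```text
14.2 [-0.4193 -0.1676 -0.3987 -0.4813 -0.7198  2.3203] [ 0.4491 -0.2291  0.2319] [ 0.9325  0.0309  0.3597 -0.0069]
[[ 0.7392  0.0627  0.6705]
 [ 0.0527 -0.998   0.0352]
 [ 0.6714  0.0093 -0.7411]]
bar (array([0.5317, 0.2944, 0.0315]), np.float64(0.0031720776868763))
pinL [0.5321 0.3278 0.038 ]
pinR [0.5336 0.2586 0.038 ]
slabtopL [0.5732 0.3371 0.09  ]
slabtopR [0.5713 0.2453 0.09  ]
[[194 177 132]
 [131 110  81]
 [128 106  77]
 [150 127  94]
 [173 146 109]
 [176 150 112]
 [177 151 113]
 [175 147 112]
 [168 142 105]
 [192 174 130]
 [156 134  98]
 [167 141 105]]
361 148 179 194 226
tape ctr [0.4634 0.3358 0.03  ]
tape ctr by eye [0.4598 0.3306 0.03  ]
```

Run:
```python
from go import *
for w in ([.49,-.15,.28],[.50,.03,.30],[.48,.2,.25],[.455,.291,.13]):print(w,sh(w))
```

```text
14.2 [-0.4193 -0.1676 -0.3987 -0.4813 -0.7198  2.3203] [ 0.4491 -0.2291  0.2319] [ 0.9325  0.0309  0.3597 -0.0069]
[[ 0.7392  0.0627  0.6705]
 [ 0.0527 -0.998   0.0352]
 [ 0.6714  0.0093 -0.7411]]
[0.49, -0.15, 0.28] [ 1.1116 -1.265  -0.0912]
[0.5, 0.03, 0.3] [ 1.6166 -4.2455 -0.1208]
[0.48, 0.2, 0.25] [ 0.96   -7.1017  0.373 ]
[0.455, 0.291, 0.13] [-0.6108 -8.6601  1.6292]
```

Call:
servo_tool --plan '[[[0.6, -0.6, -0.1, 0, 40], [1.1, -1.3, -0.1, 0, 10], [1.3, -2.2, -0.1, 0, 0], [1.5, -3.2, -0.1, 0, 0], [1.6, -4.2, -0.1, 0, 0], [1.4, -5.2, 0, 0, 0], [1.2, -6.2, 0.2, 0, 0], [0.95, -7.1, 0.4, 0, 0], [0.6, -7.9, 0.4, 0, 0], [0, -8.65, 0.8, 0, 0], [-0.6, -8.65, 1.4, 0, 0], [-0.6, -8.65, 1.4, 0, 0]]]'

```text
time_s: 15.7
position: [0.4439, 0.2906, 0.1352]
eef_rot: [0.934, 0.034, 0.357, -0.005]
contact_force: [0.2, -0.5, 1.3]
finger_gap: -0.0001
grasp_force: 0.0
```

Run:
```python
from go import *
from h import *
for w in ([.515,.291,.034],[.523,.291,.034]):print(w,sh(w))
s=eyes.snapshot("scene");t=eyes.snapshot("top")
c=lambda im,u,v,w,h:cv2.resize(im[v:v+h,u:u+w],(400,300),interpolation=cv2.INTER_CUBIC)
cv2.imwrite("pics/m6.png",np.vstack([np.hstack([c(s,190,270,100,75),c(t,135,120,120,90)]),np.hstack([c(s,215,110,80,60),c(t,310,150,80,60)])])[:,:,::-1])
```

```text
15.7 [ 0.9757  0.0103 -1.0177  1.4931 -0.5631 -0.6666] [0.4439 0.2906 0.1352] [ 0.9336  0.0338  0.3567 -0.0053]
[[ 0.7433  0.0669  0.6656]
 [ 0.0593 -0.9977  0.034 ]
 [ 0.6664  0.0143 -0.7455]]
[0.515, 0.291, 0.034] [-0.2431  0.0488  2.0466]
[0.523, 0.291, 0.034] [-0.144   0.0577  2.1354]
```

View pics/m6.png

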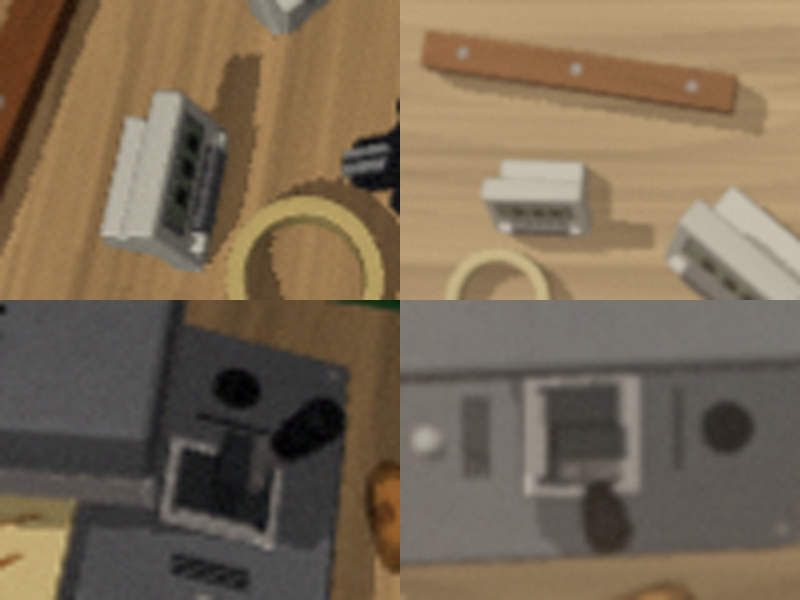

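The toggle is still on, the timer hasn't moved, and the closed fingers are above the tape. I'll go down to just short of the bar.

Call:
servo_tool --plan '[[[-0.1, 0, 0.8, 0, 0], [-0.25, 0, 1.5, 0, 0], [-0.25, 0, 1.85, 0, 0], [-0.25, 0, 2.0, 0, 0], [-0.25, 0, 2.0, 0, 0]]]'

```text
time_s: 16.42
position: [0.5076, 0.3114, 0.0782]
eef_rot: [0.941, 0.023, 0.337, 0.016]
contact_force: [-0.7, 0.1, -0.8]
finger_gap: 0.0002
grasp_force: 0.0
```

Run:
```python
from go import *
d=np.array([.992,-.127,0])
for s in (.01,.05,.07,.085,.1):
    for dz in (0,):print(s,sh([.515+s*.992,.294-.127*s,.034]))
```

```text
16.425 [ 0.7991  0.2181 -0.9169  1.7124 -0.4893 -0.7824] [0.5076 0.3114 0.0782] [0.941  0.0227 0.3372 0.0157]
[[ 0.7716  0.032   0.6353]
 [ 0.0532 -0.9985 -0.0143]
 [ 0.6338  0.0449 -0.7722]]
0.01 [-0.2601  0.2861  0.7562]
0.05 [0.2457 0.3919 1.1776]
0.07 [0.4986 0.4447 1.3882]
0.085 [0.6883 0.4844 1.5462]
0.1 [0.878  0.524  1.7042]
```

Joint 4 has reached its range limit, and the arm is trading tilt for position. That is harmless, because the timer needs less tilt. I'll continue in small steps.

Call:
servo_tool --plan '[[[-0.2, 0.15, 0.3, 0, 0], [-0.35, 0.3, 0.6, 0, 0], [-0.35, 0.3, 0.6, 0, 0]]]'

```text
time_s: 16.8
position: [0.5107, 0.3015, 0.0566]
eef_rot: [0.945, 0.018, 0.324, 0.029]
contact_force: [0.2, -0.2, -0.4]
finger_gap: -0.0003
grasp_force: 0.0
```

Run:
```python
from go import *
for w in ([.508,.294,.038],[.515,.294,.034]):print(w,sh(w))
```

```text
16.8 [ 0.7815  0.2556 -0.9159  1.7133 -0.4867 -0.7859] [0.5107 0.3015 0.0566] [0.9455 0.018  0.3239 0.0291]
[[ 0.7896  0.0152  0.6135]
 [ 0.0529 -0.9977 -0.0434]
 [ 0.6114  0.0667 -0.7885]]
[0.508, 0.294, 0.038] [-0.232   0.1033  0.2226]
[0.515, 0.294, 0.034] [-0.1806  0.1006  0.3467]
```

Call:
servo_tool --plan '[[[-0.15, 0.08, 0.15, 0, 0], [-0.25, 0.12, 0.35, 0, 0], [-0.25, 0.12, 0.35, 0, 0]]]'

```text
time_s: 17.18
position: [0.51, 0.2994, 0.0431]
eef_rot: [0.948, 0.015, 0.317, 0.036]
contact_force: [-0.5, -0.7, -0.0]
finger_gap: 0.0001
grasp_force: 0.0
```

Run:
```python
from go import *
for w in ([.512,.294,.034],[.53,.293,.034],[.55,.290,.034],[.57,.288,.034],[.59,.286,.034]):print(w,sh(w))
```

```text
17.175 [ 0.7814  0.2809 -0.9149  1.7136 -0.4897 -0.7971] [0.51   0.2994 0.0431] [0.9477 0.0155 0.3168 0.0363]
[[ 0.7988  0.0063  0.6016]
 [ 0.0523 -0.9969 -0.059 ]
 [ 0.5993  0.0786 -0.7966]]
[0.512, 0.294, 0.034] [-0.0689  0.0782  0.1458]
[0.53, 0.293, 0.034] [0.1699 0.0967 0.3273]
[0.55, 0.29, 0.034] [0.4335 0.1486 0.5307]
[0.57, 0.288, 0.034] [0.698  0.1839 0.7332]
[0.59, 0.286, 0.034] [0.9625 0.2193 0.9357]
```

Call:
servo_tool --plan '[[[-0.1, 0.08, 0.15, 0, 0], [-0.12, 0.1, 0.2, 0, 0], [-0.12, 0.1, 0.2, 0, 0]]]'

```text
time_s: 17.55
position: [0.5105, 0.2959, 0.0368]
eef_rot: [0.949, 0.014, 0.313, 0.04]
contact_force: [0.7, 0.2, -0.6]
finger_gap: 0.0002
grasp_force: 0.0
```

Run:
```python
from go import *
for w in ([.512,.294,.034],[.53,.293,.034],[.55,.290,.034],[.57,.288,.034],[.59,.286,.034]):print(w,sh(w))
```

```text
17.55 [ 0.7762  0.2915 -0.9152  1.7136 -0.4894 -0.7986] [0.5105 0.2959 0.0368] [0.9488 0.0137 0.3129 0.0404]
[[ 0.8038  0.0008  0.5949]
 [ 0.0513 -0.9964 -0.068 ]
 [ 0.5927  0.0852 -0.8009]]
[0.512, 0.294, 0.034] [-0.0099  0.0278  0.0544]
[0.53, 0.293, 0.034] [0.2304 0.0446 0.234 ]
[0.55, 0.29, 0.034] [0.4957 0.0947 0.4357]
[0.57, 0.288, 0.034] [0.762  0.1282 0.6363]
[0.59, 0.286, 0.034] [1.0282 0.1616 0.8369]
```

Call:
servo_tool --plan '[[[0.1, 0.03, 0.15, 0, 0], [0.2, 0.04, 0.22, 0, 0], [0.26, 0.05, 0.26, 0, 0], [0.32, 0.06, 0.31, 0, 0], [0.38, 0.07, 0.35, 0, 0], [0.44, 0.08, 0.4, 0, 0], [0.5, 0.09, 0.44, 0, 0], [0.5, 0.09, 0.44, 0, 0]]]'

```text
time_s: 18.55
position: [0.5506, 0.2923, 0.0378]
eef_rot: [0.949, 0.013, 0.311, 0.043]
contact_force: [-0.2, -0.2, 0.1]
finger_gap: -0.0001
grasp_force: 0.0
```

Run:
```python
from go import *
from h import *
for w in ([.57,.288,.034],[.59,.286,.034],[.61,.284,.034]):print(w,sh(w))
s=eyes.snapshot("scene");t=eyes.snapshot("top")
c=lambda im,u,v,w,h:cv2.resize(im[v:v+h,u:u+w],(400,300),interpolation=cv2.INTER_CUBIC)
cv2.imwrite("pics/m7.png",np.hstack([c(s,170,270,100,75),c(t,135,120,120,90)])[:,:,::-1])
```

```text
18.55 [ 0.7108  0.33   -0.8492  1.7135 -0.4618 -0.7341] [0.5506 0.2923 0.0378] [0.9495 0.0126 0.3107 0.0426]
[[ 0.8066 -0.0025  0.5911]
 [ 0.0504 -0.9961 -0.073 ]
 [ 0.589   0.0887 -0.8033]]
[0.57, 0.288, 0.034] [0.2198 0.0642 0.248 ]
[0.59, 0.286, 0.034] [0.487  0.0966 0.4475]
[0.61, 0.284, 0.034] [0.7541 0.129  0.647 ]
```

View pics/m7.png

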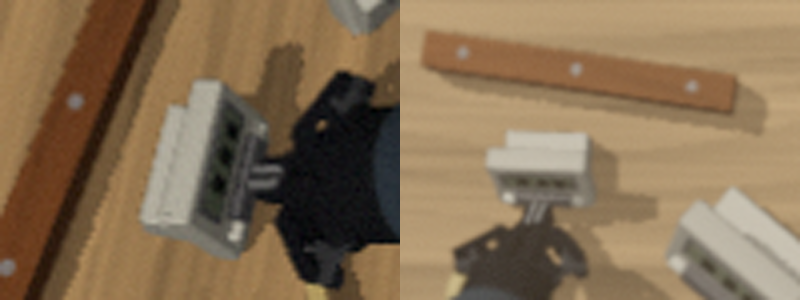

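The closed fingers press the bar's middle (top crop (535,205)) and the timer slides straight towards the batten. I'll go on, then finish with small steps while watching the force.

Call:
servo_tool --plan '[[[0.08, 0.02, 0.09, 0, 0], [0.15, 0.04, 0.17, 0, 0], [0.22, 0.05, 0.23, 0, 0], [0.28, 0.06, 0.28, 0, 0], [0.34, 0.07, 0.33, 0, 0], [0.4, 0.08, 0.37, 0, 0], [0.4, 0.08, 0.37, 0, 0]]]'

```text
time_s: 19.52
position: [0.583, 0.2884, 0.0368]
eef_rot: [0.95, 0.012, 0.309, 0.044]
contact_force: [-1.6, 0.4, 2.4]
finger_gap: 0.0002
grasp_force: 1.4
```

Run:
```python
from go import *
for w in ([.585,.288,.036],[.59,.287,.035],[.6,.286,.034],[.61,.285,.033]):print(w,sh(w))
```

```text
19.525 [ 0.6615  0.3649 -0.7947  1.7136 -0.4397 -0.6859] [0.583  0.2884 0.0368] [0.95   0.0121 0.3089 0.044 ]
[[ 0.8088 -0.0041  0.588 ]
 [ 0.0503 -0.9958 -0.0761]
 [ 0.5859  0.0911 -0.8052]]
[0.585, 0.288, 0.036] [0.019  0.0049 0.0299]
[0.59, 0.287, 0.035] [0.0758 0.0197 0.0936]
[0.6, 0.286, 0.034] [0.2    0.0341 0.2063]
[0.61, 0.285, 0.033] [0.3242 0.0485 0.319 ]
```

Call:
servo_tool --plan '[[[0.03, 0.01, 0.04, 0, 0], [0.06, 0.01, 0.06, 0, 0], [0.09, 0.02, 0.08, 0, 0], [0.09, 0.02, 0.08, 0, 0]]]'

```text
time_s: 20.02
position: [0.5899, 0.2874, 0.0364]
eef_rot: [0.95, 0.012, 0.308, 0.044]
contact_force: [-2.2, -0.2, 2.2]
finger_gap: 0.0001
grasp_force: 1.8
```

Call:
servo_tool --plan '[[[0.03, 0, 0.03, 0, 0], [0.06, 0.01, 0.06, 0, 0], [0.06, 0.01, 0.06, 0, 0]]]'

```text
time_s: 20.4
position: [0.5947, 0.2871, 0.0359]
eef_rot: [0.95, 0.013, 0.308, 0.044]
contact_force: [-5.2, -0.0, 5.4]
finger_gap: 0.0003
grasp_force: 3.3
```

Call:
servo_tool --plan '[[[0.03, 0, 0.03, 0, 0], [0.06, 0.01, 0.05, 0, 0], [0.06, 0.01, 0.05, 0, 0]]]'

```text
time_s: 20.78
position: [0.597, 0.2894, 0.0356]
eef_rot: [0.951, 0.015, 0.307, 0.042]
contact_force: [-22.0, 5.4, 12.7]
finger_gap: -0.0001
grasp_force: 11.4
```

The force has jumped to 25 N with hardly any travel, so the bar is fully in with the timer braced. Backing off.

Call:
servo_tool --plan '[[[-0.08, 0, -0.06, 0, 0], [-0.25, 0, -0.2, 0, 0], [-0.4, 0, -0.5, 0, 0], [-0.4, 0, -1.2, 0, 0], [-0.4, 0, -2, 0, 0], [-0.4, 0, -2.5, 0, 0], [-0.4, 0, -2.5, 0, 0]]]'

```text
time_s: 21.65
position: [0.4912, 0.2978, 0.1443]
eef_rot: [0.95, 0.012, 0.309, 0.043]
contact_force: [0.5, 0.9, -0.5]
finger_gap: -0.0003
grasp_force: 0.0
```

Run:
```python
from go import *
from h import *
s=eyes.snapshot("scene");t=eyes.snapshot("top")
c=lambda im,u,v,w,h:cv2.resize(im[v:v+h,u:u+w],(400,300),interpolation=cv2.INTER_CUBIC)
cv2.imwrite("pics/m8.png",np.vstack([np.hstack([c(s,150,270,100,75),c(t,135,120,120,90)]),np.hstack([c(s,215,110,80,60),c(t,310,150,80,60)])])[:,:,::-1])
```

```text
21.65 [ 1.0485  0.1258 -0.766   1.031  -0.6906 -0.2789] [0.4912 0.2978 0.1443] [0.9501 0.0123 0.3089 0.0429]
[[ 0.8089 -0.003   0.5879]
 [ 0.0499 -0.996  -0.0738]
 [ 0.5858  0.0891 -0.8055]]
```

View pics/m8.png

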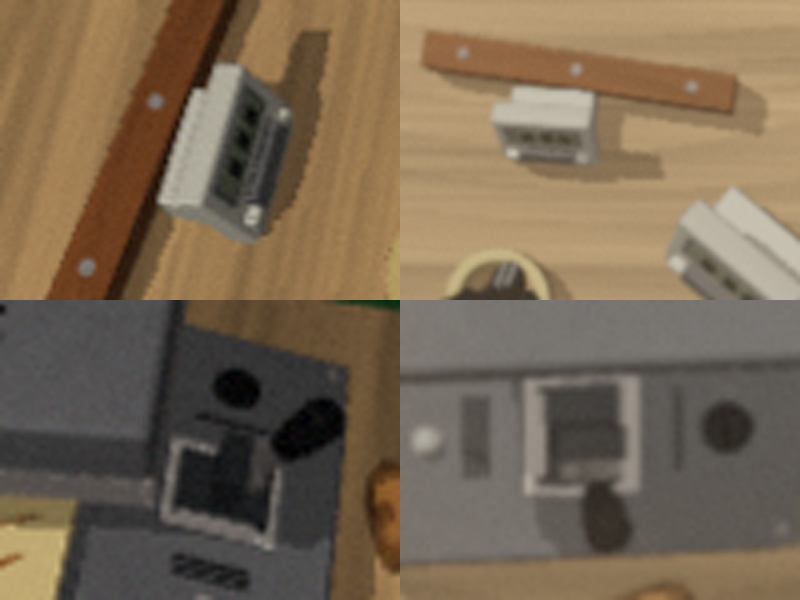

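The last picture shows the timer upright with its back against the batten (top crop (550,90)), the tape where it was, and the toggle still on and home. The gripper is clear of everything, so I'm handing in.

```bash
python3 -c "
from bench import manip
print(manip.sign_off())"
```

```text
the job is handed in; nothing more can be done
None
```

I handed the job in at about 22 s, with the dryer toggle on and locked and the timer started and standing against the batten; the judge's verdict was not shown. My grip slipped off the handle past centre, so its spring finished the swing, and the timer got about 25 N at the end of the press, under the 40 N limit but not light.

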